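# Fit the document camera and hold its telescopic arm out over the page

### The arm

A 6-joint arm with a two-finger parallel gripper is mounted at the origin on the work surface. World frame = base frame: x ahead of the robot, y to its left, z up, the work surface at z = 0. Lengths are in m, angles in rad, forces in N, time in s.
With the tool pointing down it reaches from about 0.35 to 0.975 m from the base axis. Payload 4.9 kg.
Tool frame: the origin (TCP) lies at the very end of the fingers, on their centre line; the grasp point (between the pads) lies 19 mm behind it (ctrl.pinch_z is the distance from the TCP to the grasp point, in m); z points along the fingers, y is the direction in which the jaws open and shut (so a half turn about z gives the same grasp; the last joint's range is limited). The gripper opens to 85 mm and grips with 20 to 120 N. Pads are 22 mm wide; open, the fingers measure 114 mm over their backs; the gripper's body (76 mm by 85 mm) begins 54 mm behind the grasp point. The pads swing forward as they close: fully open they stand 13 mm farther back than shut.
Start: joints at [-1.335, 0.053, 1.613, -0, 1.476, -0.119], TCP at [0.217, -0.586, 0.231] pointing down, gripper open.
Joint ranges: [-3.01, 3.01], [-1.01, 2.22], [0.06, 2.58], [-1.02, 4.17], [0.09, 2.62], [-3.14, 3.14]. Speed limits (rad/s): [2.57, 2.57, 3.14, 3.14, 3.14, 3.14].

### API

Orientations are given as a rotation vector (axis times angle).
In Python, from station import ctrl gives the robot as it stands.
- The arm moves only by the tool carry_out, never from a script. Its argument "series" is a list of rows, each a list of 7 numbers: the shift along the world's x, y, z each as a share of 0.025 m, from -1 to 1, then the turn, a rotation vector about the world's x, y, z each as a share of 0.1 rad, from -1 to 1, then the opening, from 0 (shut) to 1 (fully open). A call has 1 to 12 rows; each row shifts and turns the commanded pose from where the row before left it; what a row does not reach is not made up. A row lasts 1/10 s, in which the tool goes at most 50 mm and 8.59 degrees, less where a joint would pass 70% of its speed; a pose out of reach is approached as far as the arm can. A call with a number of a shift or a turn outside -1 to 1 is refused whole. A call with a gripper value outside its range is refused whole. The fingers move at their own pace and stop on an object; "grip_force" is the grip in N (left out, the last holds). Time passes only in rows, so rows that do not move let the fingers close. It gives the time, the measured TCP pose, the force and the opening at its end, in the units of the state.
- ctrl.get_obs(): the state, without advancing time (a new reading comes with each control period).
- ctrl.get_image(name): name is "scene" or "top" or "wrist"; returns a dict with "frame" (400x640x3 uint8, blue, green, red), "fx", "fy", "cx", "cy" (pixels), "R" (3x3) and "t" (3): a world point X has camera coordinates R X + t; the wrist camera has in their place "hand_eye" (4x4, takes a point from camera to tool coordinates, whose origin is the TCP and whose axes are the flange's). Camera axes: x right, y down, z forward; pixel columns grow to the right and rows downward; lengths in m; the calibration is good to about 2 mm. A picture is of the moment at which its call begins: read the wrist's pose just before it. There is no depth.
- ctrl.finish_job(): hands the job in, once; it reports no verdict.
Trained networks look in a picture, given as the dict that the camera call returned (one of the last four; its "shot" number tells which), for a name from the list of things; names that differ only in an ending like _2 or _b are one class to them, and where a whole thing is asked for, a point or a joint stands for the part that bears it (a point fixed in the world has none). Each returns a list of dicts, best first, with "p" (0 to 1); they miss things now and then, are a little off and sometimes report something else, mostly with a low value. They report only what shows in the picture. A call takes as long as a camera call.
- ctrl.trace(picture, name): "mask" (400x640 bool, what is visible of it) and "rect" ([left, top, width, height] as shares, 0 to 1, of the picture: columns of its width, rows of its height, round what is visible of it).
- ctrl.mark_of(picture, name): "position" ([column, row] as shares, 0 to 1, of the picture: columns of its width, rows of its height: a listed point, or the origin of a listed thing).
The state is a dict: "t": time; "q": joint angles; "dq": joint speeds; "effort": joint torques, N m; "tool_pos": TCP position; "tool_rot": TCP orientation; "contact_force": force on the tool from outside, world axes, zero at the start; "wrist_torque": the same for the moment, N m; "opening": finger opening in m.
Only numpy, scipy, OpenCV 4.12 (cv2) and the standard library are available. Lean on these libraries where they do the work, as an engineer would, in place of code of your own. Each camera call takes 0.05 s, during which the arm holds its last target.

### The job

Pick up the small white desk camera and push its sleeve fully home onto the steel spigot at the end of the stand's telescopic arm, then let go of it. Then take hold of the black grip of the arm so that its side button is squeezed in, and pull the grip straight out, past the first stop, to the second stop, with the camera staying home on the spigot. The arm springs back when released, so finish holding the grip with the arm fully extended; leave the other things on the desk where they are.

Things in the scene. Friction and masses are not known exactly. Their poses are not given: they have to be found in the camera images.
- stand: Camera stand screwed to the desk: white base 120 x 110 x 14 mm, a post, and a level white tube 30 mm thick, its axis 130 mm above the desk. Origin: centre of the base's underside. x: level, along the tube, the way the arm pulls out; z up. Tube x = -100 to 100 mm; with the arm closed, black grip x = 102 to 162, steel spigot x = 162 to 207, all on y = 0, z = 130. A sheet of paper lies under the arm.
- grip_center (a point): Centre of the arm's black grip (moves with it; axes as the stand's). Block 60 mm long (x), 28 wide (y), 32 high. Mid +y side: grey release button 24 long x 18 high, standing 6 mm out (34 mm across there). Closing a gripper across y at the centre, either way round, squeezes it in. Pulling then takes about 3 to 5 N to the first stop, 7 to 10 N beyond it.
- spigot_tip (a point): Middle of the spigot's free end, on the arm's axis, 75 mm outward (+x of the stand) of the grip's centre; moves with the grip; axes as the stand's. The spigot is a level steel pin 16.4 mm in diameter, 45 mm long, its last 12 mm tapering to 7 mm; its root meets the flat end face of the grip.
- spigot_home (a point): Where the middle of the camera's sleeve lies when fully home against the grip's end face: on the spigot's axis, 25 mm outward of that face, 55 mm outward of the grip's centre. Moves with the grip; axes as the stand's.
- mast_grip (a joint): How far the thin steel section with the grip is pulled out of the aluminium section, m: 0 closed, 0.07 at its end. It comes out first: its end is the first stop. Locked at 0 while the button is out. A spring draws it back; let go when out, it comes back to about 0.017 and can be pulled from there again.
- mast_mid (a joint): How far the aluminium section is pulled out of the white tube, m: 0 closed, 0.07 at its end. It comes out after the first stop; the second stop is reached when both sections are out, 140 mm in all. A spring draws it back.
- catch_button (a joint): How far the release button is squeezed in, m: 0 out, 0.0055 fully in; it frees the arm from about 0.0045; fully in takes about 6 N.
- camera: Small loose desk camera, about 0.14 kg, standing on its round lens hood (38 mm diameter, 8 high). Above it a white body 50 (x) x 44 (y) x 28 mm, z = 8 to 36, a neck 24 x 14 mm, and on top a black level sleeve along x. Origin: centre of the underside; z up. The same both ways round.
- cam_sleeve (a point): Middle of the camera's sleeve, 62 mm above the camera's underside; axes as the camera's, x along the bore. The sleeve is 50 mm long, outer diameter 28 mm, bore 19.6 mm right through (1.6 mm clearance all round the spigot). The camera's body begins 26 mm below this point. It may turn freely about the spigot, and hangs lens down.
- mug: Bystander: white mug 76 mm wide, 85 mm high, with a handle. Origin: centre of the underside, as for all bystanders.
- book: Bystander: closed book 150 x 210 x 24 mm.
- stapler: Bystander: stapler 130 x 34 x 40 mm, long along its x.
- mouse: Bystander: black computer mouse 105 x 60 x 31 mm.
- glasses_case: Bystander: brown glasses case 150 x 58 x 37 mm, long along its x; it lies near or under the arm.
- pencil_pot: Bystander: empty steel pencil pot 72 mm wide, 100 mm high.
- plant_pot: Bystander: small plant in a white pot 84 mm wide, leaves up to 130 mm high.

How it is judged:
On the way, in this order (a step that is already met when the one before it is completed fails the run):
1. the camera's sleeve is fully home on the spigot and the camera is let go, the arm still closed (distance between cam_sleeve and spigot_home below 0.007 m and angle between the x axis of camera and the x axis of stand, either way round below 0.14 rad and contact force between the fingers and camera below 0.3 N and value of joint mast_grip below 0.01 m), for 0.2 s.
2. the release button is squeezed in with the arm still closed (value of joint catch_button above 0.004 m and value of joint mast_grip below 0.015 m), for 0.1 s.
At the end, for the whole second after the job is handed in: Both sections are pulled out to within 6 mm of their ends (second stop), the fingers hold the grip (over 2 N) and do not touch the camera, and the sleeve's middle is within 7 mm of its home point on the spigot with its axis within 0.14 rad of the arm's (value of joint each of mast_grip, mast_mid above 0.064 m and contact force between the fingers and mast_grip above 2 N and contact force between the fingers and camera below 0.3 N and distance between cam_sleeve and spigot_home below 0.007 m and angle between the x axis of camera and the x axis of stand, either way round below 0.14 rad); the arm keeps its last pose, push and grip.
It fails at once if a bystander is moved by more than 40 mm or tipped over (distance of any of mug, book, stapler, mouse, glasses_case, pencil_pot, plant_pot from where it was at the start of the episode above 0.04 m or angle between any of mug, book, stapler, mouse, glasses_case, pencil_pot, plant_pot's own z axis and vertical above 0.5 rad).
It also fails if it takes over 61 s, if anything falls off the work surface, if the arm or the gripper's body presses on something with over 40 N, if the wrist force passes 120 N, or if a joint passes its speed limit or range.

## Working session

There is one attempt and no reset: what is moved stays moved. The work goes in short steps, Python scripts to look and compute and a tool call to move; the robot and the scene stay as the last step left them, time stands still between calls to the robot, and variables do not carry over. Pictures are saved under pics/ and viewed, and the job is handed in when it is done.

Besides the shell and the picture viewer there is one more tool, called after "Call:" as a command line: name --pt "numbers of a row" for each row, then --argument value for the rest. carry_out: Moves the arm, as the interface text tells. Shift numbers are shares of 0.025 m and turn numbers shares of 0.1 rad, none past 1 either way. Its arguments: {"type":"object","properties":{"series":{"type":"array"},"grip_force":{"type":"number"}},"required":["series"]}

```bash
ls; mkdir -p pics; cat > h.py <<'E'
import numpy as np,cv2,pickle
from station import ctrl
def look(name,tag):
    o=ctrl.get_obs(); p=ctrl.get_image(name); cv2.imwrite(f'pics/{tag}.png',p['frame']); return o,p
E
python3 - <<'E'
from h import *
o=ctrl.get_obs(); print(o)
for n in ['scene','top']:
    o,p=look(n,n+'0')
    print(n,p['fx'],p['cx'],p['cy'],p['R'],p['t'])
    for k in ['camera','cam_sleeve','stand','grip_center','spigot_tip','spigot_home']:
        try: print(k,[(np.round(np.array(d['position'])*[640,400],1),round(d['p'],2)) for d in ctrl.mark_of(p,k)[:2]])
        except Exception as e: print(k,e)
E
```

```text
pics
{'t': 0.0, 'q': array([-1.33504913e+00,  5.33418666e-02,  1.61431382e+00, -1.16136760e-05,
        1.47599069e+00, -1.18992795e-01]), 'dq': array([-1.02953518e-03, -2.39326580e-03,  1.40943556e-03, -1.58182841e-05,
       -9.97075103e-04,  2.72418669e-04]), 'effort': array([ 2.50137109e-04, -3.93683088e+01, -3.70175314e+01, -1.63392447e-04,
        6.89040899e-03, -3.03041453e-06]), 'tool_pos': array([ 0.21694513, -0.58546872,  0.23006047]), 'tool_rot': array([-3.09028693e+00, -5.53947232e-01,  2.06210378e-04]), 'contact_force': array([-0.20592685,  0.33933675, -0.09666213]), 'wrist_torque': array([ 0.00805128, -0.00972048, -0.00385377]), 'opening': 0.08537889127604958}
scene 411.13102442841506 325.349823984668 198.1579681954377 [[-0.87727411  0.47991851  0.0082683 ]
 [ 0.24635288  0.46497481 -0.85035797]
 [-0.41194708 -0.74396012 -0.52613967]] [ 0.48410109 -0.0523694   1.61928045]
camera [(array([323.9, 195.2]), 0.77), (array([296.5, 170.3]), 0.42)]
cam_sleeve [(array([250. , 221.4]), 0.51), (array([322.6, 180.6]), 0.5)]
stand [(array([358.1, 255. ]), 0.65), (array([311.3, 222.1]), 0.22)]
grip_center [(array([341.4, 198.9]), 0.44)]
spigot_tip [(array([331.5, 185.3]), 0.56)]
spigot_home [(array([332., 191.]), 0.58)]
top 419.4939244429145 318.19414491964716 195.41845255329454 [[-0.02486028 -0.99963084  0.01096136]
 [-0.99621812  0.02385927 -0.08354756]
 [ 0.08325518 -0.01299692 -0.9964435 ]] [0.03654135 0.59088856 1.14503264]
camera [(array([390.3, 236.4]), 0.9), (array([457.5, 154.8]), 0.21)]
cam_sleeve [(array([396. , 241.3]), 0.62)]
stand [(array([256.3, 214.5]), 0.72)]
grip_center [(array([298.8, 218. ]), 0.96), (array([466.7, 231.8]), 0.47)]
spigot_tip [(array([330.4, 218.7]), 0.62), (array([371.9, 132.5]), 0.55)]
spigot_home [(array([318.6, 220.3]), 0.55)]
```

View pics/scene0.png

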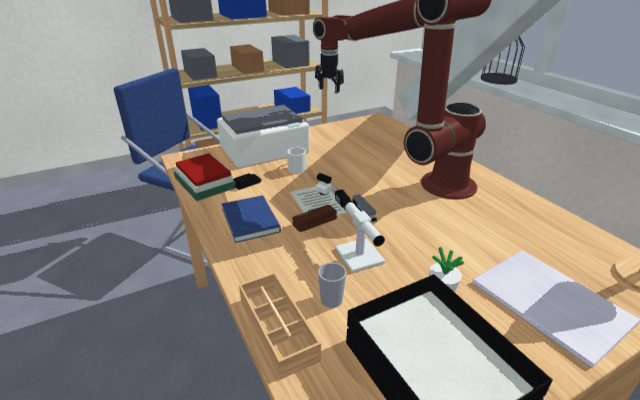

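View pics/top0.png

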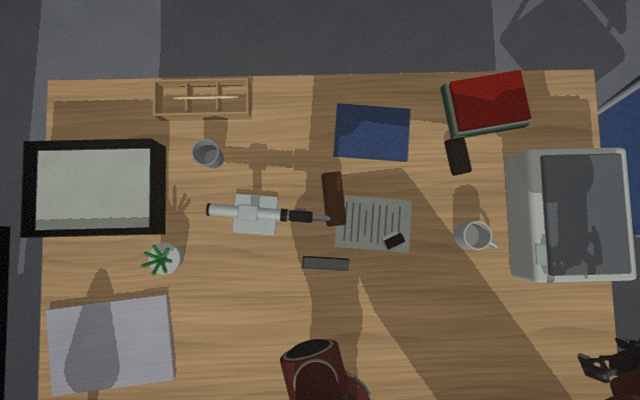

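Top view: the stand sits at about (256,214) with its arm pointing right (world −y). The spigot tip is near (330,218), the loose camera at about (394,240), and the glasses case at (333,198) just under the spigot tip. I'll triangulate these.

```bash
cat >> h.py <<'E'
def ray(p,uv):
    K=np.array([[p['fx'],0,p['cx']],[0,p['fy'],p['cy']],[0,0,1]])
    d=np.array(p['R']).T@(np.linalg.inv(K)@[uv[0],uv[1],1]); c=-np.array(p['R']).T@np.array(p['t']); return c,d
def atz(p,uv,z):
    c,d=ray(p,uv); return c+d*(z-c[2])/d[2]
def marks(p,k):
    return [(np.array(d['position'])*[640,400],d['p']) for d in ctrl.mark_of(p,k)]
E
python3 - <<'E'
from h import *
o,p=look('top','top1'); cv2.imwrite('pics/top1z.png',cv2.resize(p['frame'][140:290,190:440],None,fx=3.2,fy=3.2,interpolation=cv2.INTER_CUBIC))
zz={'camera':0,'cam_sleeve':.062,'stand':0,'grip_center':.13,'spigot_tip':.13,'spigot_home':.13,'glasses_case':0,'stapler':0,'mug':0}
for k in zz:
    for uv,pr in marks(p,k)[:2]: print(k,uv.round(1),round(pr,2),atz(p,uv,zz[k]).round(4))
for k in ['camera','glasses_case','stand']:
    for d in ctrl.trace(p,k)[:1]:
        m=d['mask'].astype(np.uint8); ys,xs=np.nonzero(m); print(k,d['p'],cv2.minAreaRect(np.c_[xs,ys].astype(np.float32)))
q=p
o,p=look('scene','scene1'); cv2.imwrite('pics/scene1z.png',cv2.resize(p['frame'][150:290,260:420],None,fx=4,fy=4,interpolation=cv2.INTER_CUBIC))
for k in zz:
    for uv,pr in marks(p,k)[:2]: print(k,uv.round(1),round(pr,2),atz(p,uv,zz[k]).round(4))
E
```

```text
camera [389.6 236.9] 0.52 [ 0.4711 -0.1773  0.    ]
camera [321.9 265.4] 0.32 [0.3963 0.0162 0.    ]
cam_sleeve [395.6 240.4] 0.62 [ 0.4626 -0.1817  0.062 ]
stand [258.4 216.3] 0.91 [0.5384 0.1926 0.    ]
grip_center [301.8 216.2] 0.8 [0.5312 0.0661 0.13  ]
spigot_tip [334.  217.3] 0.78 [ 0.5263 -0.0151  0.13  ]
spigot_home [321.8 214.6] 0.9 [0.534  0.0156 0.13  ]
glasses_case [332.4 196.3] 0.93 [ 0.5901 -0.0186  0.    ]
stapler [325.9 261.2] 0.62 [0.4077 0.0048 0.    ]
mug [468.1 227.8] 0.81 [ 0.4912 -0.4015  0.    ]
camera 0.87 ((393.0000305175781, 240.5000457763672), (16.994115829467773, 21.0190372467041), 63.43495178222656)
glasses_case 0.62 ((334.0158996582031, 198.19873046875), (53.907772064208984, 20.574268341064453), 85.42607879638672)
stand 0.74 ((308.0110778808594, 218.83409118652344), (204.8785400390625, 52.749568939208984), 3.8140745162963867)
camera [323.1 191.6] 0.72 [ 0.4605 -0.1851  0.    ]
cam_sleeve [323.3 180.1] 0.79 [ 0.4699 -0.1664  0.062 ]
stand [362.4 254.7] 0.92 [ 0.5329  0.2001 -0.    ]
grip_center [249.2 220.6] 0.66 [0.8278 0.0495 0.13  ]
grip_center [342.8 201.9] 0.45 [0.5406 0.0888 0.13  ]
spigot_tip [330.8 189.3] 0.62 [0.5358 0.0052 0.13  ]
spigot_tip [314.  223.1] 0.6 [0.6703 0.1472 0.13  ]
spigot_home [334.3 191.9] 0.64 [0.534  0.0246 0.13  ]
spigot_home [247.2 221.7] 0.55 [0.8348 0.0521 0.13  ]
glasses_case [314.5 220.2] 0.79 [ 0.5771 -0.0311  0.    ]
stapler [363.2 212.6] 0.7 [0.4042 0.0078 0.    ]
mug [297.5 166. ] 0.68 [ 0.4557 -0.4225  0.    ]
mug [340.2 203.9] 0.4 [ 0.4469 -0.0791  0.    ]
```

View pics/top1z.png

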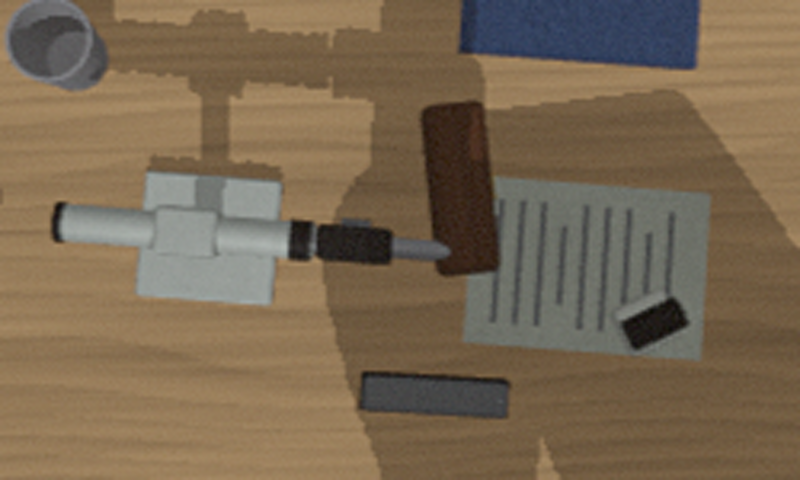

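View pics/scene1z.png

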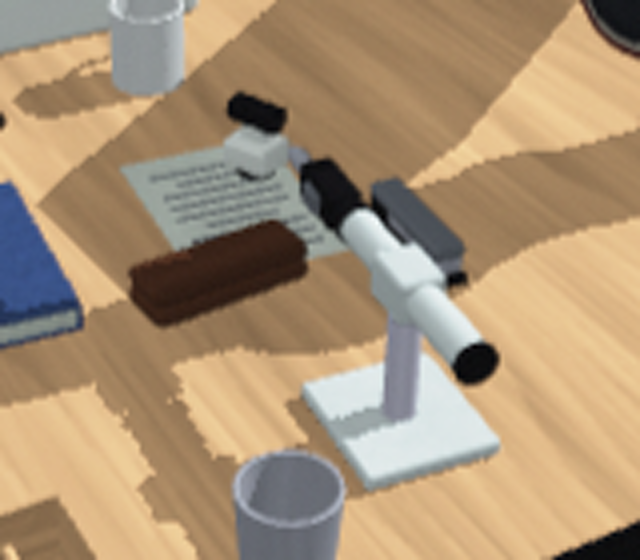

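Scene view: the camera stands on the paper with its bore turned about 40° from the arm's axis. The button is on the +x (world) side. I'll move above the camera with the yaw matched to it.

Call:
carry_out --pt "0.5 0.9 0 0 0 1 1" --pt "0.5 0.9 0 0 0 1 1" --pt "0.5 0.9 0 0 0 1 1" --pt "0.5 0.9 0 0 0 1 1" --pt "0.5 0.9 0 0 0 1 1" --pt "0.5 0.9 0 0 0 1 1" --pt "0.5 0.9 0 0 0 1 1" --pt "0.5 0.9 0 0 0 1 1" --pt "0.5 0.9 0 0 0 1 1" --pt "0.5 0.9 0 0 0 1 1" --pt "0.5 0.9 0 0 0 1 1" --pt "0.5 0.9 0 0 0 1 1"

```text
t: 3.05
tool_pos: [0.3675, -0.3151, 0.2315]
tool_rot: [2.234, 2.208, 0.0]
contact_force: [-0.1, -0.4, 0.9]
opening: 0.0856
```

Call:
carry_out --pt "0.6 0.8 0 0 0 1 1" --pt "0.6 0.8 0 0 0 1 1" --pt "0.6 0.8 0 0 0 1 1" --pt "0.6 0.8 0 0 0 1 1" --pt "0.6 0.8 0 0 0 1 1" --pt "0.6 0.8 0 0 0 1 1" --pt "0 0 0 0 0 0.3 1" --pt "0 0 0 0 0 0 1" --pt "0 0 0 0 0 0 1"

```text
t: 3.95
tool_pos: [0.4567, -0.1966, 0.2313]
tool_rot: [-1.449, -2.788, 0.001]
contact_force: [0.3, -0.2, 0.6]
opening: 0.0856
```

```bash
cat >> h.py <<'E'
from scipy.spatial.transform import Rotation as Ro
def wext(o,p):
    "give wrist picture R,t"
    T=np.eye(4); T[:3,:3]=Ro.from_rotvec(o['tool_rot']).as_matrix(); T[:3,3]=o['tool_pos']
    W=np.linalg.inv(T@np.array(p['hand_eye'])); p=dict(p); p['R']=W[:3,:3]; p['t']=W[:3,3]; return p
def yaw(o):
    R=Ro.from_rotvec(o['tool_rot']).as_matrix(); return np.degrees(np.arctan2(R[1,1],R[0,1])),R[:,2]
E
python3 - <<'E'
from h import *
o,p0=look('wrist','w0'); p=wext(o,p0); print(p0['hand_eye'],o['tool_pos'],yaw(o),o['q'])
for k,z in {'camera':0,'cam_sleeve':.062,'spigot_tip':.13,'glasses_case':0}.items():
    for uv,pr in marks(p0,k)[:2]: print(k,uv.round(1),round(pr,2),atz(p,uv,z).round(4))
E
```

```text
[[ 2.97187368e-04 -9.62022842e-01 -2.72968795e-01  6.99545419e-02]
 [ 9.99999945e-01  3.25828359e-04 -5.95927912e-05  8.26372579e-05]
 [ 1.46270601e-04 -2.72968762e-01  9.62022886e-01 -1.42965747e-01]
 [ 0.00000000e+00  0.00000000e+00  0.00000000e+00  1.00000000e+00]] [ 0.45673433 -0.19663544  0.23129142] (np.float64(35.07743588103651), array([-2.69600205e-04, -3.36593028e-04, -9.99999907e-01])) [-5.56073246e-01 -2.60253877e-01  1.90292140e+00 -4.29296612e-04
  1.49897645e+00 -1.16825920e+00]
camera [335.3 161.7] 0.63 [ 0.4617 -0.1781  0.    ]
camera [338.1 167.7] 0.39 [ 0.4687 -0.1821  0.    ]
cam_sleeve [335.9 168.5] 0.96 [ 0.4588 -0.177   0.062 ]
spigot_tip [561.3  41.8] 0.62 [ 0.5278 -0.0022  0.13  ]
spigot_tip [541.2 268.5] 0.44 [ 0.6472 -0.1374  0.13  ]
glasses_case [499.4 108.7] 0.72 [ 0.5808 -0.0192  0.    ]
```

View pics/w0.png

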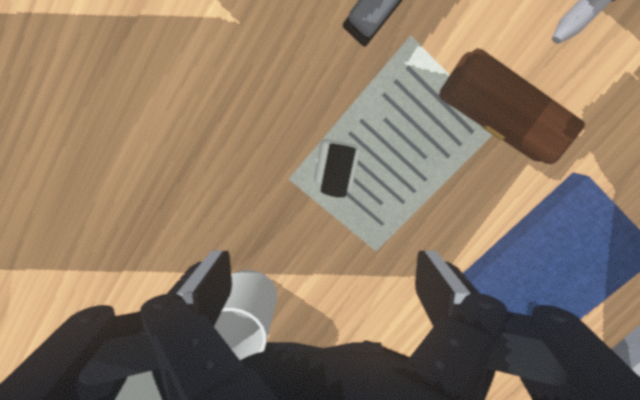

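The wrist view shows the black sleeve at about (338,169), with its axis a few degrees off image vertical. I'll measure its axis from the dark blob.

```bash
python3 - <<'E'
from h import *
o,p0=look('wrist','w1'); p=wext(o,p0)
f=p0['frame'].max(2)[125:215,300:375]; m=(f<70).astype(np.uint8)
n,l,s,c=cv2.connectedComponentsWithStats(m); print(s,c)
i=1+np.argmax(s[1:,4]); ys,xs=np.nonzero(l==i); r=cv2.minAreaRect(np.c_[xs+300,ys+125].astype(np.float32)); print(r)
b=cv2.boxPoints(r); W=np.array([atz(p,u,.07) for u in b]); print(W.round(4), W.mean(0))
for a,bb in ((0,1),(1,2)):
    d=W[bb]-W[a]; print(np.linalg.norm(d),np.degrees(np.arctan2(d[1],d[0])))
big=cv2.resize(p0['frame'][120:220,280:400],None,fx=5,fy=5); cv2.imwrite('pics/w1z.png',big)
E
```

```text
[[   0    0   75   90 5548]
 [  22   19   33   52 1202]] [[36.94376352 44.40699351]
 [37.25956739 44.92928453]]
((337.2565612792969, 170.24566650390625), (24.693269729614258, 50.21038818359375), 11.56013011932373)
[[ 0.459  -0.2049  0.07  ]
 [ 0.4388 -0.159   0.07  ]
 [ 0.4608 -0.1494  0.07  ]
 [ 0.482  -0.195   0.07  ]] [ 0.46016023 -0.17705409  0.07      ]
0.050075411380335014 113.75974414739703
0.02400112016122228 23.705445078925212
```

View pics/w1z.png

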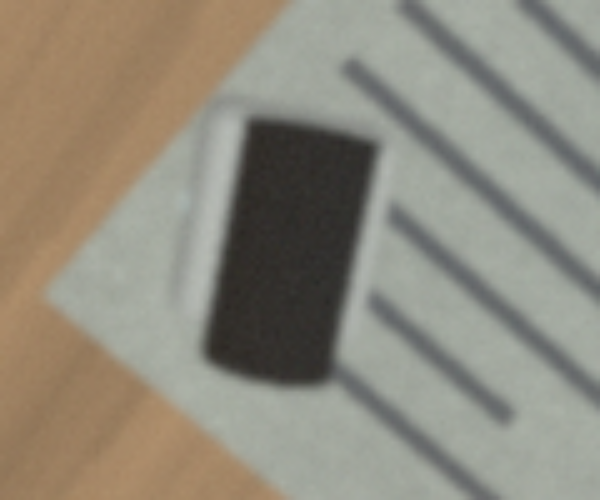

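Call:
carry_out --pt "0.05 0.3 -1 0 0 -0.7 1" --pt "0.05 0.3 -1 0 0 -0.7 1" --pt "0.03 0.2 -0.8 0 0 -0.5 1" --pt "0 0 0 0 0 0 1" --pt "0 0 0 0 0 0 1"

```text
t: 4.75
tool_pos: [0.4603, -0.1763, 0.1616]
tool_rot: [-1.703, -2.64, 0.0]
contact_force: [0.4, -0.6, 0.8]
opening: 0.0853
```

```bash
python3 - <<'E'
from h import *
o,p0=look('wrist','w2'); p=wext(o,p0); print(o['tool_pos'],yaw(o)[0])
for uv,pr in marks(p0,'cam_sleeve')[:2]: print(uv.round(1),round(pr,2),atz(p,uv,.062).round(4))
f=p0['frame'].max(2).copy(); m=(f<75).astype(np.uint8); m[320:]=0
n,l,s,c=cv2.connectedComponentsWithStats(m)
for i in range(1,n):
    if s[i,4]<1500: continue
    ys,xs=np.nonzero(l==i); r=cv2.minAreaRect(np.c_[xs,ys].astype(np.float32)); print(s[i],r)
    W=np.array([atz(p,u,.066) for u in cv2.boxPoints(r)]); print(W.mean(0).round(4))
    for a,bb in ((0,1),(1,2)):
        d=W[bb]-W[a]; print(np.linalg.norm(d),np.degrees(np.arctan2(d[1],d[0])))
E
```

```text
[ 0.46032517 -0.17625789  0.16155477] 24.346452040043033
[323.7 202.1] 0.56 [ 0.4608 -0.1764  0.062 ]
[ 308  171   32   66 2005] ((323.5, 203.5), (65.0, 31.0), 90.0)
[ 0.461  -0.1772  0.066 ]
0.024083405164912045 24.36947189272088
0.05425903323200463 -64.83606285843511
[  68  252  163   68 3665] ((158.1536865234375, 310.9605407714844), (59.49112319946289, 172.539306640625), 67.29362487792969)
[ 0.3667 -0.3304  0.066 ]
0.1612832763665051 48.058864741821274
0.0550304738850557 -48.97543203460285
[ 416  252  164   68 3821] ((488.9520263671875, 310.6001281738281), (173.07699584960938, 59.378684997558594), 22.217594146728516)
[ 0.6381 -0.2068  0.066 ]
0.054993697533900175 98.20414275508182
0.16120712442299234 1.1699650363374137
```

View pics/w2.png

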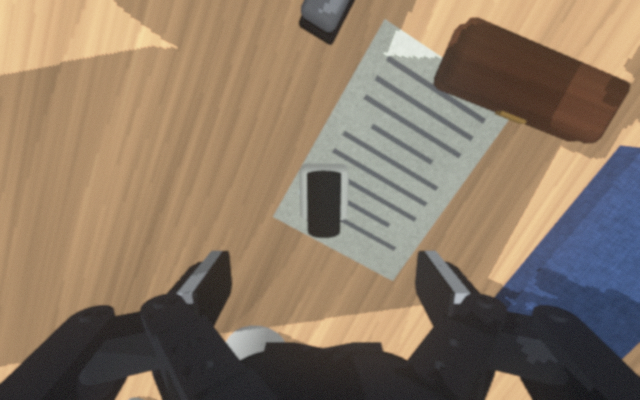

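The sleeve at (323,203) is aligned with the jaws and centred within 1 mm. I'll descend and grasp.

Call:
carry_out --pt "0 0 -1 0 0 0 1" --pt "0 0 -1 0 0 0 1" --pt "0 0 -1 0 0 0 1" --pt "0 0 -1 0 0 0 1" --pt "0 0 -0.5 0 0 0 1" --pt "0 0 -0.2 0 0 0 1" --pt "0 0 0 0 0 0 1" --pt "0 0 0 0 0 0 0.3" --pt "0 0 0 0 0 0 0.2" --pt "0 0 0 0 0 0 0.1" --pt "0 0 0 0 0 0 0" --pt "0 0 0 0 0 0 0" --grip_force 40

```text
t: 6.05
tool_pos: [0.4609, -0.1764, 0.0445]
tool_rot: [1.704, 2.638, 0.0]
contact_force: [-0.9, 1.4, 5.0]
opening: 0.0261
```

Call:
carry_out --pt "0 0 0 0 0 0 0" --pt "0 0 0 0 0 0 0" --pt "0 0 0 0 0 0 0" --pt "0 0 0.2 0 0 0 0" --pt "0 0 0.6 0 0 0 0" --pt "0 0 1 0 0 0 0" --pt "0 0 1 0 0 0 0" --pt "0 0 1 0 0 0 0" --pt "0 0 1 0 0 0 0" --pt "0 0 0 0 0 0 0"

```text
t: 7.05
tool_pos: [0.4622, -0.177, 0.1673]
tool_rot: [1.701, 2.634, 0.001]
contact_force: [0.6, -0.4, -1.8]
opening: 0.026
```

```bash
python3 - <<'E'
from h import *
o,p0=look('wrist','w3'); print(o['tool_pos'],yaw(o)[0],o['opening'],o['contact_force'])
o,s=look('scene','s3'); cv2.imwrite('pics/s3z.png',cv2.resize(s['frame'][130:270,260:420],None,fx=4,fy=4,interpolation=cv2.INTER_CUBIC))
E
```

```text
[ 0.46215112 -0.17701117  0.16728687] 24.297405838256253 0.02597352780116931 [ 0.5848013  -0.38422659 -1.75968884]
```

View pics/w3.png

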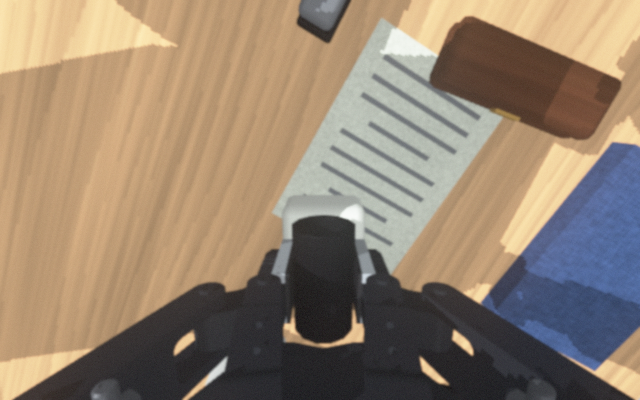

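View pics/s3z.png

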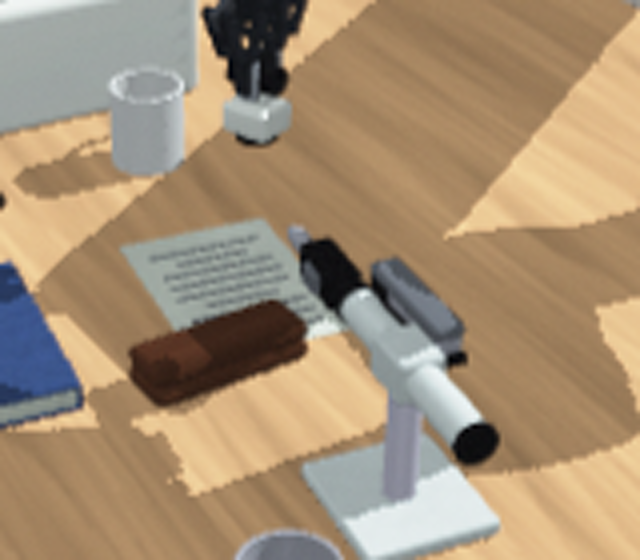

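The camera is held level and square in the jaws. I'll move to the pre-insertion area, align the yaw with the arm, and measure the spigot from there.

Call:
carry_out --pt "0.3 0.5 0 0 0 -0.6 0" --pt "0.3 0.5 0 0 0 -0.6 0" --pt "0.3 0.5 0 0 0 -0.6 0" --pt "0.3 0.5 0 0 0 -0.6 0" --pt "0.3 0.5 0 0 0 -0.6 0" --pt "0.3 0.4 0 0 0 -0.6 0" --pt "0.3 0.4 0 0 0 -0.6 0" --pt "0.3 0.3 0 0 0 -0.6 0" --pt "0 0 0 0 0 0 0" --pt "0 0 0 0 0 0 0"

```text
t: 8.15
tool_pos: [0.5192, -0.0858, 0.1617]
tool_rot: [-2.279, -2.158, 0.003]
contact_force: [0.0, -0.4, -0.8]
opening: 0.026
```

```bash
python3 - <<'E'
from h import *
o,p0=look('wrist','w4'); p=wext(o,p0); print(o['tool_pos'],yaw(o)[0],o['opening'])
for k,z in {'cam_sleeve':.062,'spigot_tip':.13,'spigot_home':.13,'grip_center':.13,'glasses_case':0,'stand':0}.items():
    for uv,pr in marks(p0,k)[:2]: print(k,uv.round(1),round(pr,2),atz(p,uv,z).round(4))
o,t=look('top','t4'); cv2.imwrite('pics/t4z.png',cv2.resize(t['frame'][140:290,190:440],None,fx=3.2,fy=3.2,interpolation=cv2.INTER_CUBIC))
E
```

```text
[ 0.51916446 -0.08579864  0.16167865] -3.1143977143568784 0.025982338505339448
cam_sleeve [321.  275.5] 0.9 [ 0.513  -0.1526  0.062 ]
spigot_tip [327.5  86.4] 0.8 [ 0.5255 -0.003   0.13  ]
spigot_home [324.9  46.9] 0.94 [0.5252 0.0161 0.13  ]
spigot_home [321.4 226.6] 0.46 [ 0.5179 -0.0817  0.13  ]
grip_center [195.4  91.8] 0.61 [ 0.4551 -0.0019  0.13  ]
glasses_case [385.2 112.1] 0.79 [ 0.5804 -0.019   0.    ]
```

View pics/w4.png

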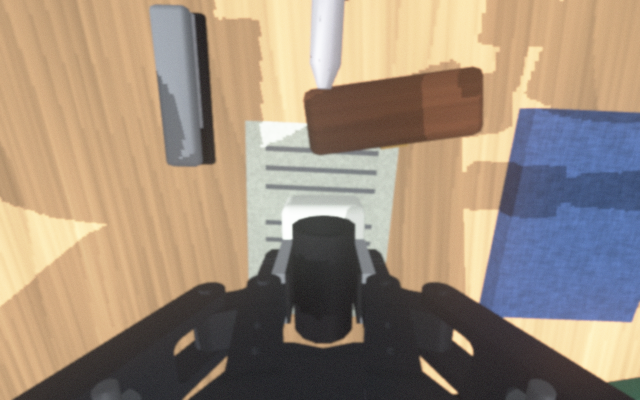

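View pics/t4z.png

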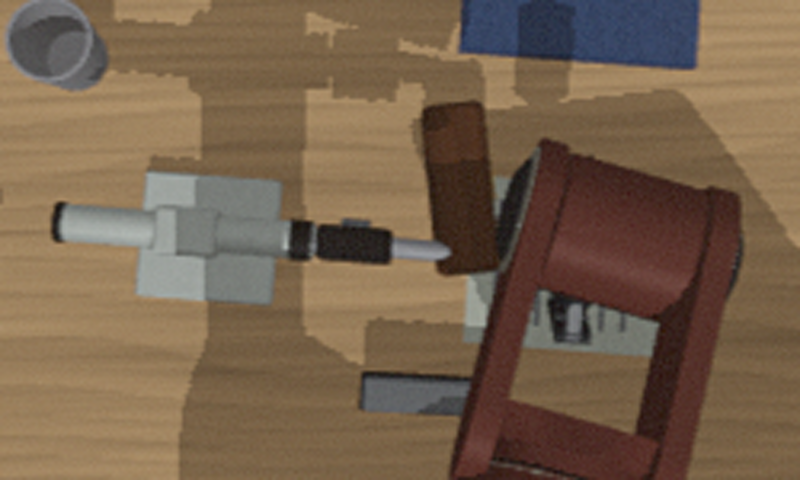

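```bash
python3 - <<'E'
from h import *
p0={}; o,p0=look('wrist','w5'); p=wext(o,p0); c,d=ray(p,(320,200)); print('cam',c,o['tool_pos'],yaw(o)[0])
cv2.imwrite('pics/w5z.png',cv2.resize(p0['frame'][0:110,270:390],None,fx=6,fy=6,interpolation=cv2.INTER_CUBIC))
o,t=look('top','t5')
cv2.imwrite('pics/t5z.png',cv2.resize(t['frame'][195:235,200:340],None,fx=5.7,fy=5.7,interpolation=cv2.INTER_CUBIC))
for n in ['spigot_tip','grip_center','spigot_home','stand']:
  for uv,pr in marks(t,n)[:1]: print(n,uv,pr,atz(t,uv,0 if n=='stand' else .13))
E
```

```text
cam [ 0.52394671 -0.01647543  0.30685602] [ 0.52029105 -0.08629016  0.16389632] -3.221807040533957
spigot_tip [333.824 218.8  ] 0.72 [ 0.52262116 -0.01449588  0.13      ]
grip_center [300.48 216.6 ] 0.96 [0.53023244 0.06951795 0.13      ]
spigot_home [322.304 217.6  ] 0.65 [0.52636074 0.01450974 0.13      ]
stand [329.792 197.08 ] 0.55 [ 0.58811816 -0.01109824  0.        ]
```

View pics/w5z.png

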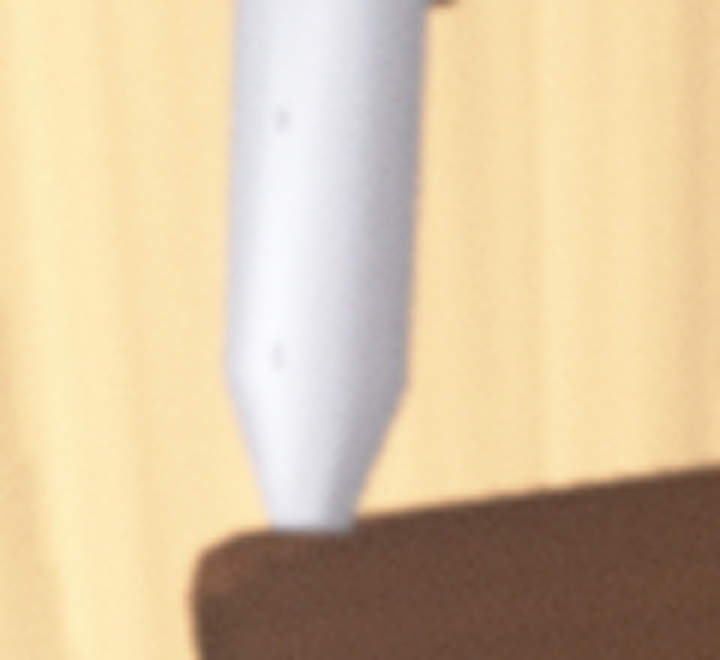

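View pics/t5z.png

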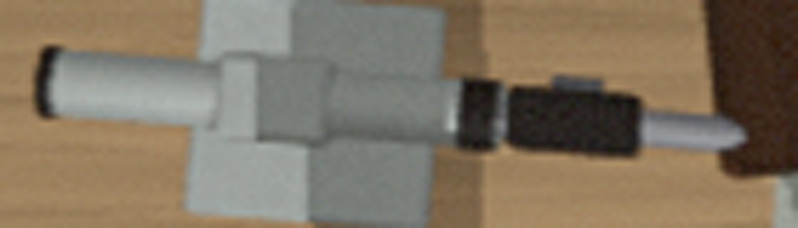

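```bash
python3 - <<'E'
from h import *
o,p0=look('wrist','w6'); p=wext(o,p0); print(o['tool_pos'],yaw(o)[0])
t=ctrl.get_image('top')
A=[atz(p,u,.13) for u in ((325.3,0),(322.75,63.3),(322.2,87.8))]
B=[atz(t,u,.13) for u in ((207.9,209.2),(279.8,214.8),(330.4,218.5))]
for S in (A,B):
    print(np.round(S,4)); d=S[-1]-S[0]; print(np.degrees(np.arctan2(d[1],d[0])))
# held sleeve: bottom-near end / far end rows in wrist image
f=p0['frame'][190:360,260:390]; cv2.imwrite('pics/w6z.png',cv2.resize(cv2.convertScaleAbs(f,alpha=2.2),None,fx=3.5,fy=3.5,interpolation=cv2.INTER_CUBIC))
# predicted px of sleeve ends for sleeve centre at grasp point
T=o['tool_pos']; a=np.radians(yaw(o)[0]+90); ax=np.array([np.cos(a),np.sin(a),0])
K=np.array([[p['fx'],0,p['cx']],[0,p['fy'],p['cy']],[0,0,1]])
for dz in (-.003,0,.003):
  for s in (.025,-.025):
    X=T+[0,0,.019+dz]+ax*s+[0,0,.014]; c=K@(p['R']@X+p['t']); print(dz,s,(c[:2]/c[2]).round(1))
E
```

```text
[ 0.52038423 -0.08609336  0.16389013] -3.206815398602171
[[ 0.528   0.0375  0.13  ]
 [ 0.5251  0.0083  0.13  ]
 [ 0.5241 -0.0038  0.13  ]]
-95.3797705405572
[[ 0.5546  0.3024  0.13  ]
 [ 0.536   0.1216  0.13  ]
 [ 0.5236 -0.0059  0.13  ]]
-95.74258438670984
-0.003 0.025 [323.9 232. ]
-0.003 -0.025 [323.8 339.9]
0 0.025 [323.9 235. ]
0 -0.025 [323.8 344.9]
0.003 0.025 [323.9 238.1]
0.003 -0.025 [323.8 350.1]
```

View pics/w6z.png

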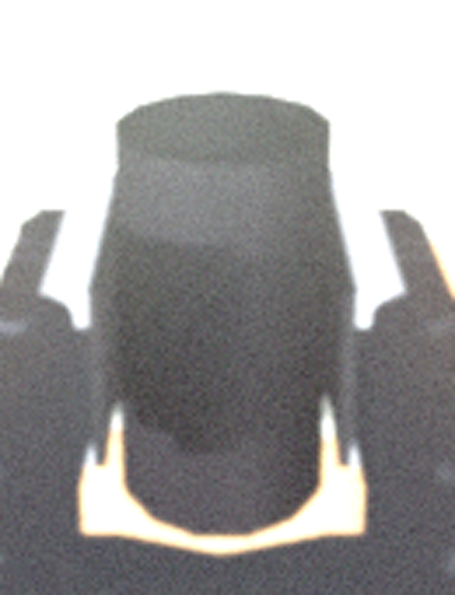

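Both cameras agree: tip at (0.524, −0.005), axis heading −95.5°. The held sleeve appears centred on the grasp point. I'll correct yaw and x, then lower to spigot height.

Call:
carry_out --pt "-0.17 0 -0.6 0 0 -0.4 0" --pt "0 0 -0.6 0 0 0 0" --pt "0 0 -0.6 0 0 0 0" --pt "0 0 -0.3 0 0 0 0" --pt "0 0 0 0 0 0 0" --pt "0 0 0 0 0 0 0" --pt "0 0 0 0 0 0 0"

```text
t: 9.65
tool_pos: [0.5168, -0.0862, 0.1121]
tool_rot: [2.324, 2.112, 0.001]
contact_force: [0.2, -0.7, -1.5]
opening: 0.0261
```

```bash
python3 - <<'E'
from h import *
o,p0=look('wrist','w7'); p=wext(o,p0); print(o['tool_pos'],yaw(o),o['contact_force'])
cv2.imwrite('pics/w7z.png',cv2.resize(p0['frame'][0:350,240:400],None,fx=1.7*2,fy=1.7,interpolation=cv2.INTER_CUBIC))
o,s=look('scene','s7'); cv2.imwrite('pics/s7z.png',cv2.resize(s['frame'][150:250,280:400],None,fx=6,fy=6,interpolation=cv2.INTER_CUBIC))
E
```

```text
[ 0.51677841 -0.08622172  0.11213493] (np.float64(-5.491076412481175), array([ 1.41339849e-03, -4.23074636e-04, -9.99998912e-01])) [ 0.17226185 -0.72170774 -1.51878672]
```

View pics/w7z.png

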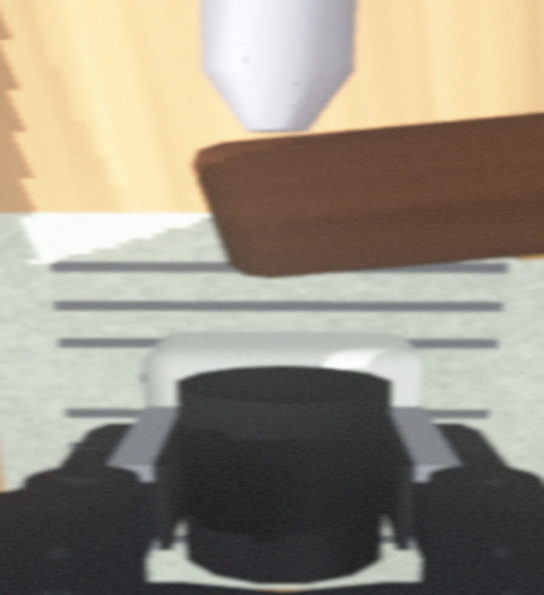

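View pics/s7z.png

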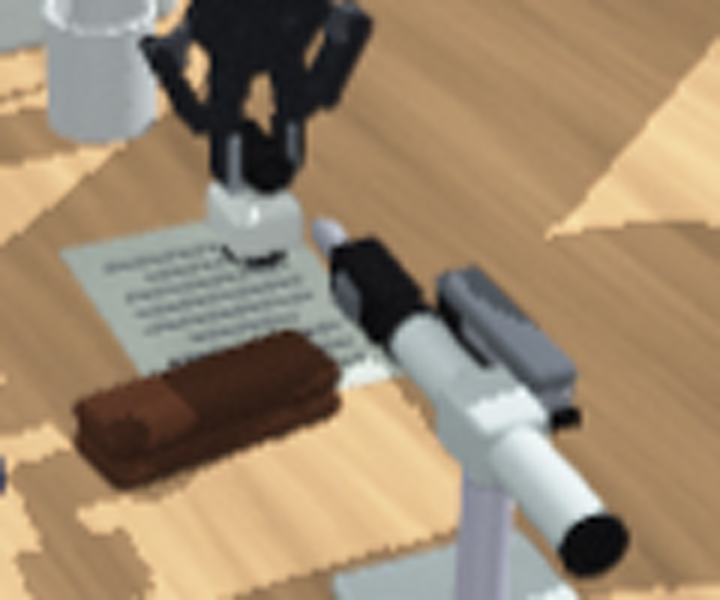

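Lateral offset is about 0.6 mm. I'll correct it and approach so the tip is about 11 mm from the sleeve mouth.

Call:
carry_out --pt "-0.025 0 -0.04 0 0 0 0" --pt "0.04 0.4 0 0 0 0 0" --pt "0.04 0.4 0 0 0 0 0" --pt "0.04 0.4 0 0 0 0 0" --pt "0.04 0.4 0 0 0 0 0" --pt "0.02 0.2 0 0 0 0 0" --pt "0 0 0 0 0 0 0" --pt "0 0 0 0 0 0 0"

```text
t: 10.55
tool_pos: [0.52, -0.0409, 0.1103]
tool_rot: [2.325, 2.113, -0.0]
contact_force: [0.6, -0.0, -0.9]
opening: 0.0261
```

```bash
python3 - <<'E'
from h import *
o,p0=look('wrist','w8'); p=wext(o,p0); print(o['tool_pos'],yaw(o)[0],o['contact_force'],p0['fx'],p0['cx'],p0['cy'])
cv2.imwrite('pics/w8z.png',cv2.resize(p0['frame'][40:350,240:400],None,fx=3.4,fy=1.9,interpolation=cv2.INTER_CUBIC))
o,s=look('scene','s8'); cv2.imwrite('pics/s8z.png',cv2.resize(s['frame'][160:220,290:370],None,fx=9,fy=9,interpolation=cv2.INTER_CUBIC))
E
```

```text
[ 0.520036   -0.04093096  0.11032572] -5.475149525353736 [ 0.59975462 -0.04063565 -0.8539522 ] 310.8136541331726 323.0898493918713 200.3665834606281
```

View pics/w8z.png

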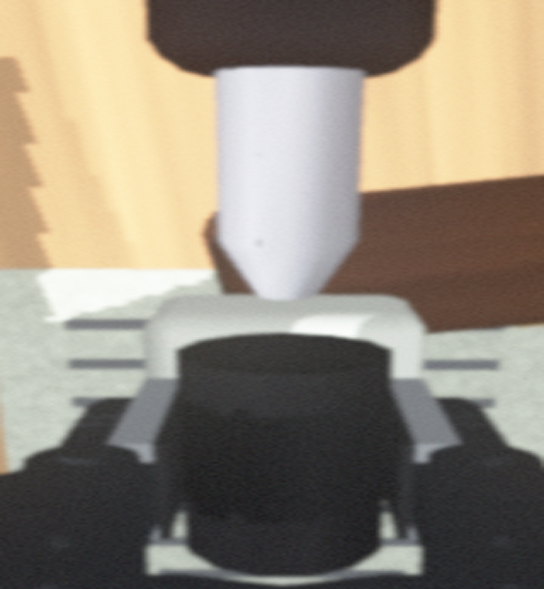

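View pics/s8z.png

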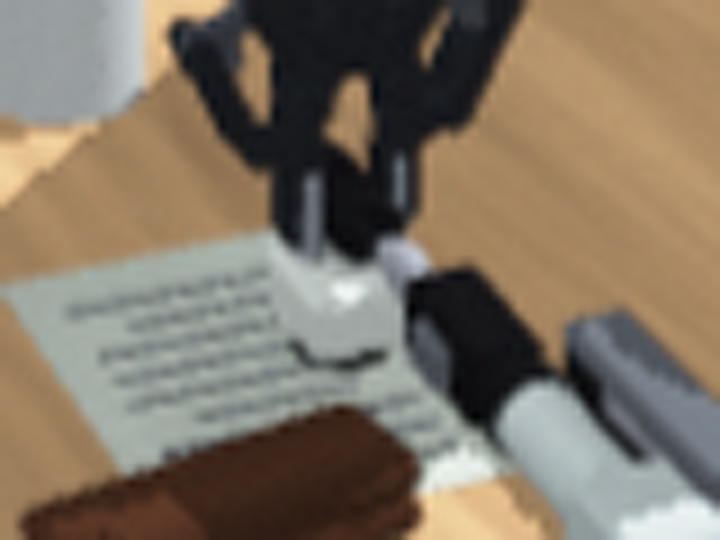

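Call:
carry_out --pt "0.03 0 0.02 0 0 0 0" --pt "0.02 0.2 0 0 0 0 0" --pt "0.02 0.2 0 0 0 0 0" --pt "0.02 0.2 0 0 0 0 0" --pt "0.02 0.2 0 0 0 0 0" --pt "0.02 0.2 0 0 0 0 0" --pt "0 0 0 0 0 0 0" --pt "0 0 0 0 0 0 0"

```text
t: 11.45
tool_pos: [0.5233, -0.0159, 0.1108]
tool_rot: [2.325, 2.113, -0.0]
contact_force: [0.4, 0.2, -0.8]
opening: 0.0264
```

```bash
python3 - <<'E'
from h import *
o,p0=look('wrist','w9'); p=wext(o,p0); print(o['tool_pos'],yaw(o)[0],o['contact_force'],o['wrist_torque'])
cv2.imwrite('pics/w9z.png',cv2.resize(p0['frame'][40:350,240:400],None,fx=3.4,fy=1.9,interpolation=cv2.INTER_CUBIC))
E
```

```text
[ 0.52325146 -0.01588075  0.11079221] -5.473944871678553 [ 0.44228375  0.15197244 -0.81106694] [0.01968317 0.00287802 0.00688316]
```

View pics/w9z.png

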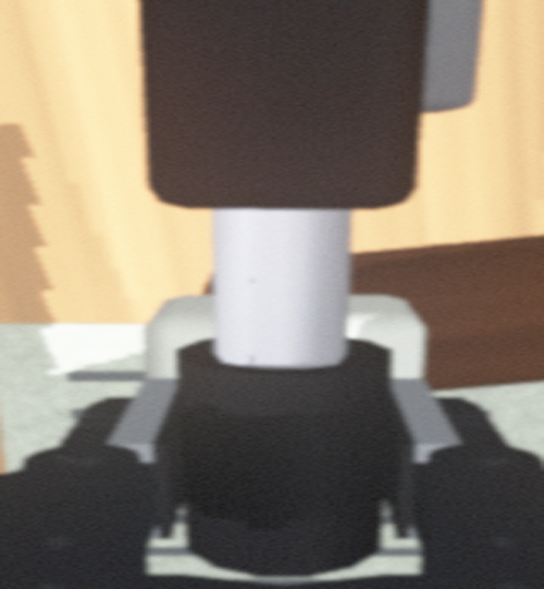

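The spigot is in the bore, centred within 0.3 mm, with no contact force. Continuing.

Call:
carry_out --pt "0.015 0.2 0 0 0 0 0" --pt "0.02 0.2 0 0 0 0 0" --pt "0.02 0.2 0 0 0 0 0" --pt "0.02 0.2 0 0 0 0 0" --pt "0.02 0.2 0 0 0 0 0" --pt "0.005 0.1 0 0 0 0 0" --pt "0 0 0 0 0 0 0" --pt "0 0 0 0 0 0 0"

```text
t: 12.3
tool_pos: [0.5258, 0.0117, 0.1109]
tool_rot: [-2.325, -2.112, -0.001]
contact_force: [0.2, 0.5, -0.2]
opening: 0.026
```

Call:
carry_out --pt "0.005 0.06 0 0 0 0 0" --pt "0.005 0.06 0 0 0 0 0" --pt "0 0 0 0 0 0 0"

```text
t: 12.6
tool_pos: [0.5261, 0.0144, 0.1109]
tool_rot: [2.325, 2.112, 0.0]
contact_force: [-0.7, 0.1, 0.1]
opening: 0.026
```

```bash
python3 - <<'E'
from h import *
o,p0=look('wrist','w10'); p=wext(o,p0); print(o['tool_pos'],yaw(o)[0],o['contact_force'],o['wrist_torque'])
cv2.imwrite('pics/w10z.png',cv2.resize(p0['frame'][40:350,240:400],None,fx=3.4,fy=1.9,interpolation=cv2.INTER_CUBIC))
E
```

```text
[0.52609837 0.01441177 0.11091673] -5.505728047589124 [-0.69899348  0.08176346  0.12255465] [ 0.00170413 -0.01408333  0.01617534]
```

View pics/w10z.png

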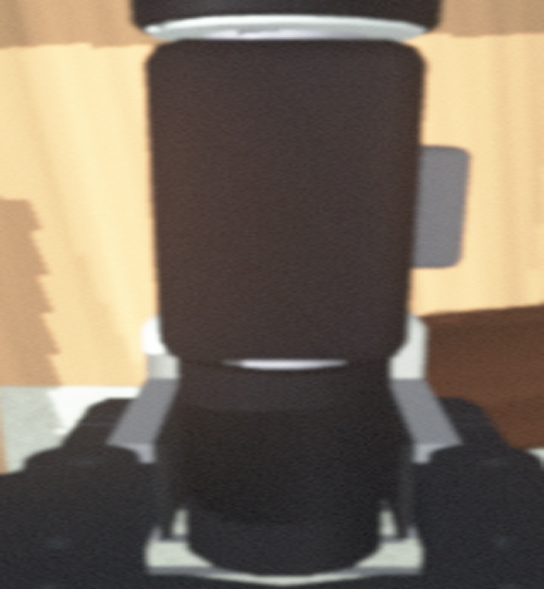

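A small gap still shows at zoom row 363. I'll push on gently until the force rises.

Call:
carry_out --pt "0.005 0.06 0 0 0 0 0" --pt "0.005 0.06 0 0 0 0 0" --pt "0 0 0 0 0 0 0"

```text
t: 12.95
tool_pos: [0.5263, 0.0172, 0.1109]
tool_rot: [2.325, 2.112, -0.001]
contact_force: [0.6, -2.4, 0.9]
opening: 0.0261
```

```bash
python3 - <<'E'
from h import *
o,p0=look('wrist','w11'); print(o['tool_pos'],o['contact_force'],o['wrist_torque'])
cv2.imwrite('pics/w11z.png',cv2.resize(p0['frame'][40:350,240:400],None,fx=3.4,fy=1.9,interpolation=cv2.INTER_CUBIC))
E
```

```text
[0.52634225 0.01721515 0.11094945] [ 0.56571029 -2.39981012  0.91816538] [-0.35705549  0.0378397  -0.09257489]
```

View pics/w11z.png

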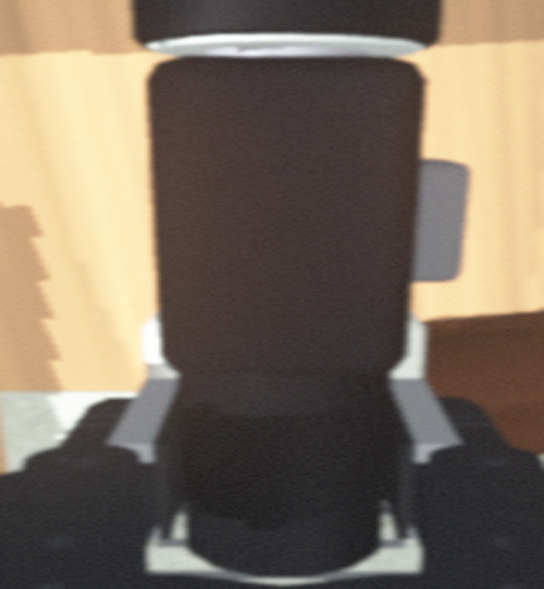

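Call:
carry_out --pt "0.003 0.04 0 0 0 0 0" --pt "0.003 0.04 0 0 0 0 0" --pt "0 0 0 0 0 0 0"

```text
t: 13.3
tool_pos: [0.5263, 0.0173, 0.111]
tool_rot: [2.323, 2.11, -0.006]
contact_force: [-0.5, -10.3, 0.5]
opening: 0.0259
```

Hard stop at 10 N, so the sleeve is home. I'll relax and release.

Call:
carry_out --pt "-0.004 -0.07 0 0 0 0 0" --pt "0 0 0 0 0 0 0.35" --pt "0 0 0 0 0 0 0.4" --pt "0 0 0 0 0 0 0.6" --pt "0 0 0 0 0 0 1" --pt "0 0 0 0 0 0 1" --pt "0 0 0 0 0 0 1" --pt "0 0 0 0 0 0 1" --pt "0 0 0 0 0 0 1" --pt "0 0 0 0 0 0 1"

```text
t: 14.3
tool_pos: [0.5263, 0.0177, 0.1108]
tool_rot: [-2.325, -2.112, 0.0]
contact_force: [0.4, -0.1, -0.7]
opening: 0.0853
```

```bash
python3 - <<'E'
from h import *
o,p0=look('wrist','w12'); print(o['tool_pos'],o['contact_force'],o['opening'])
for k in ('cam_sleeve','spigot_home','grip_center'):
    for uv,pr in marks(p0,k)[:2]: print(k,uv.round(1),round(pr,2),atz(wext(o,p0),uv,.13).round(4))
o,s=look('scene','s12'); cv2.imwrite('pics/s12z.png',cv2.resize(s['frame'][150:240,280:400],None,fx=6.5,fy=6.5,interpolation=cv2.INTER_CUBIC))
E
```

```text
[0.5262855  0.01770157 0.11080425] [ 0.41623514 -0.13435341 -0.67062269] 0.08529500253282041
cam_sleeve [323.7 272.9] 0.93 [0.5264 0.019  0.13  ]
grip_center [324.7 156.8] 0.81 [0.5316 0.0702 0.13  ]
```

View pics/w12.png

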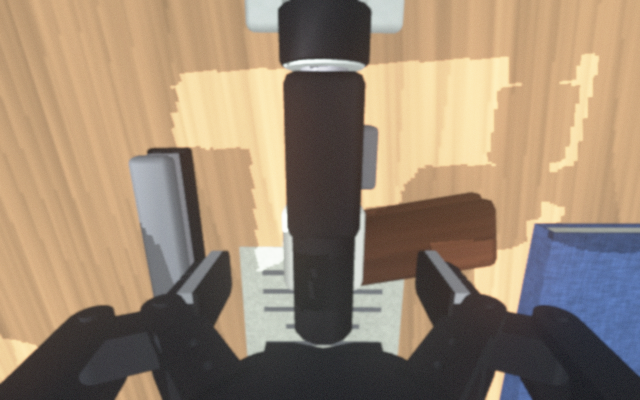

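View pics/s12z.png

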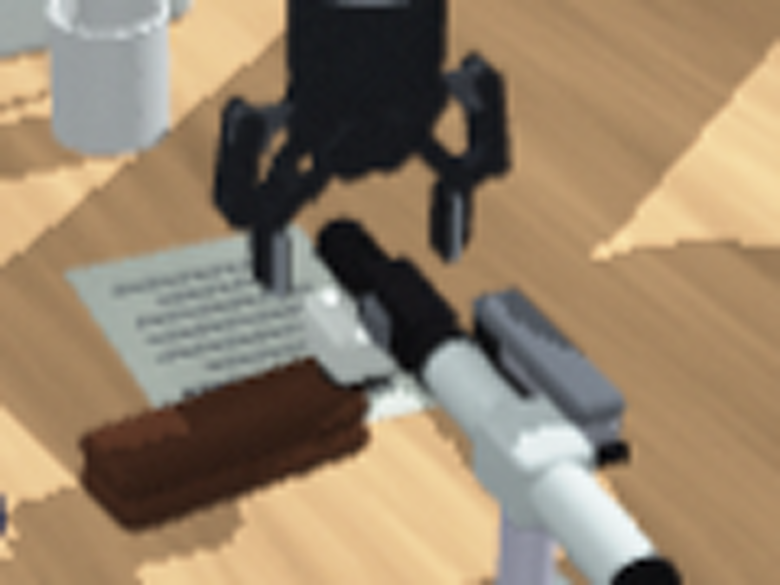

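The camera hangs on the spigot with its sleeve flush against the grip face. I'll slide the open fingers along to the grip's centre at (0.5316, 0.072).

Call:
carry_out --pt "0.04 0.4 0 0 0 0 1" --pt "0.04 0.4 0 0 0 0 1" --pt "0.04 0.4 0 0 0 0 1" --pt "0.04 0.4 0 0 0 0 1" --pt "0.04 0.4 0 0 0 0 1" --pt "0.01 0.17 0 0 0 0 1" --pt "0 0 0 0 0 0 1" --pt "0 0 0 0 0 0 1"

```text
t: 15.35
tool_pos: [0.5315, 0.072, 0.1108]
tool_rot: [2.325, 2.112, -0.0]
contact_force: [0.2, -0.1, -1.1]
opening: 0.0855
```

```bash
python3 - <<'E'
from h import *
o,p0=look('wrist','w13'); print(o['tool_pos'],o['contact_force'],o['opening'])
for k in ('cam_sleeve','spigot_home','grip_center'):
    for uv,pr in marks(p0,k)[:2]: print(k,uv.round(1),round(pr,2),atz(wext(o,p0),uv,.13).round(4))
o,s=look('top','t13'); cv2.imwrite('pics/t13z.png',cv2.resize(s['frame'][170:270,200:360],None,fx=5,fy=5,interpolation=cv2.INTER_CUBIC))
E
```

```text
[0.53153873 0.07195316 0.11077164] [ 0.20264167 -0.09860386 -1.09210827] 0.085493705000277
grip_center [323.7 278.7] 0.93 [0.5313 0.0704 0.13  ]
```

View pics/w13.png

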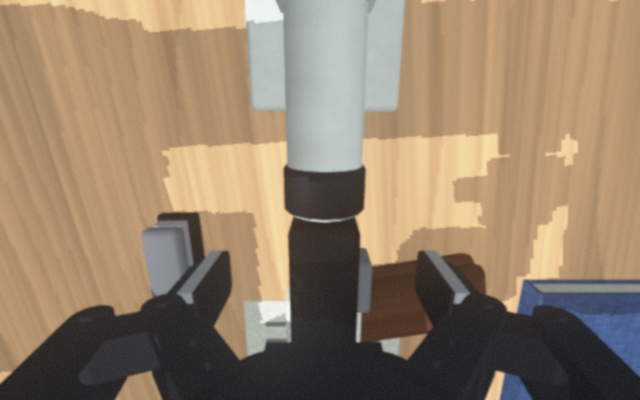

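The fingers straddle the grip, with the button at about (364,281) between the pads' lines and centred. Closing.

Call:
carry_out --pt "0 0 0 0 0 0 0.5" --pt "0 0 0 0 0 0 0.3" --pt "0 0 0 0 0 0 0.2" --pt "0 0 0 0 0 0 0" --pt "0 0 0 0 0 0 0" --pt "0 0 0 0 0 0 0" --pt "0 0 0 0 0 0 0" --pt "0 0 0 0 0 0 0" --pt "0 0 0 0 0 0 0" --pt "0 0 0 0 0 0 0" --grip_force 70

```text
t: 16.6
tool_pos: [0.5318, 0.0719, 0.1117]
tool_rot: [2.326, 2.112, 0.0]
contact_force: [-1.9, -1.1, 5.2]
opening: 0.0275
```

```bash
python3 - <<'E'
from h import *
o,p0=look('wrist','w14'); print(o['tool_pos'],yaw(o)[0],o['contact_force'],o['opening'])
E
```

```text
[0.53176398 0.0718943  0.11167167] -5.520247368475423 [-1.93441977 -1.09301511  5.18159558] 0.027480099242794303
```

View pics/w14.png

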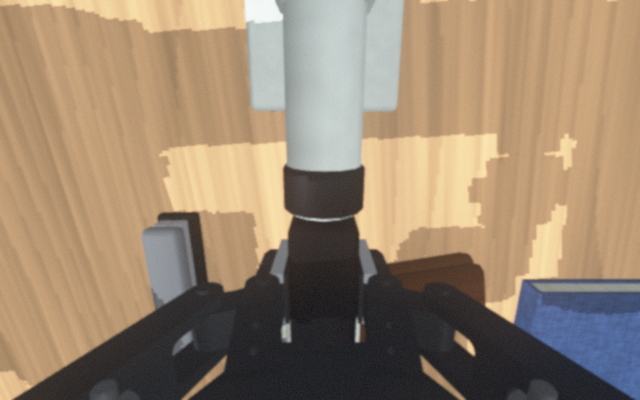

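Opening is 27.5 mm, so the button is squeezed in. Pulling slowly along the axis.

Call:
carry_out --pt "-0.005 -0.06 0 0 0 0 0" --pt "-0.012 -0.12 0 0 0 0 0" --pt "-0.017 -0.18 0 0 0 0 0" --pt "-0.02 -0.2 0 0 0 0 0" --pt "-0.02 -0.2 0 0 0 0 0" --pt "-0.02 -0.2 0 0 0 0 0" --pt "-0.02 -0.2 0 0 0 0 0" --pt "-0.02 -0.2 0 0 0 0 0" --pt "-0.02 -0.2 0 0 0 0 0" --pt "-0.017 -0.18 0 0 0 0 0" --pt "-0.015 -0.16 0 0 0 0 0" --pt "-0.012 -0.14 0 0 0 0 0"

```text
t: 17.85
tool_pos: [0.5267, 0.0222, 0.1116]
tool_rot: [-2.324, -2.111, -0.004]
contact_force: [-3.6, 5.7, 5.8]
opening: 0.0274
```

```bash
python3 - <<'E'
from h import *
o,p0=look('wrist','w15'); print(o['tool_pos'],yaw(o)[0],o['contact_force'],o['opening'])
E
```

```text
[0.52671413 0.02217551 0.1115975 ] -5.509018382288435 [-3.64573264  5.74834271  5.76361606] 0.027381448843140404
```

View pics/w15.png

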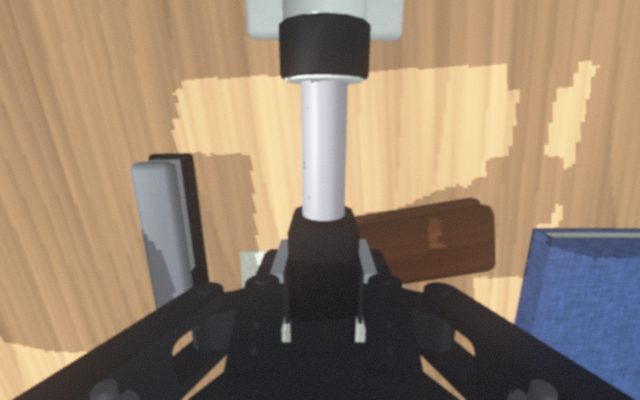

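The arm is 50 mm out and the thin section shows. Next I go gently through the first stop.

Call:
carry_out --pt "-0.02 -0.12 0.02 0 0 0 0" --pt "-0.015 -0.12 0 0 0 0 0" --pt "-0.012 -0.12 0 0 0 0 0" --pt "-0.012 -0.12 0 0 0 0 0" --pt "-0.01 -0.1 0 0 0 0 0" --pt "-0.01 -0.1 0 0 0 0 0" --pt "-0.01 -0.1 0 0 0 0 0" --pt "-0.01 -0.1 0 0 0 0 0" --pt "-0.01 -0.1 0 0 0 0 0" --pt "-0.012 -0.12 0 0 0 0 0" --pt "-0.012 -0.14 0 0 0 0 0" --pt "-0.016 -0.16 0 0 0 0 0"

```text
t: 19.1
tool_pos: [0.5233, -0.0116, 0.1116]
tool_rot: [-2.323, -2.11, -0.007]
contact_force: [-0.1, 10.4, 3.1]
opening: 0.0276
```

```bash
python3 - <<'E'
from h import *
o,p0=look('wrist','w16'); print(o['tool_pos'],yaw(o)[0],o['contact_force'],o['opening'])
o,s=look('scene','s16'); cv2.imwrite('pics/s16z.png',cv2.resize(s['frame'][150:240,280:400],None,fx=6.5,fy=6.5,interpolation=cv2.INTER_CUBIC))
E
```

```text
[ 0.52325065 -0.01158072  0.11162534] -5.490805318564978 [-0.13246831 10.35753418  3.06200643] 0.027592558978977836
```

View pics/w16.png

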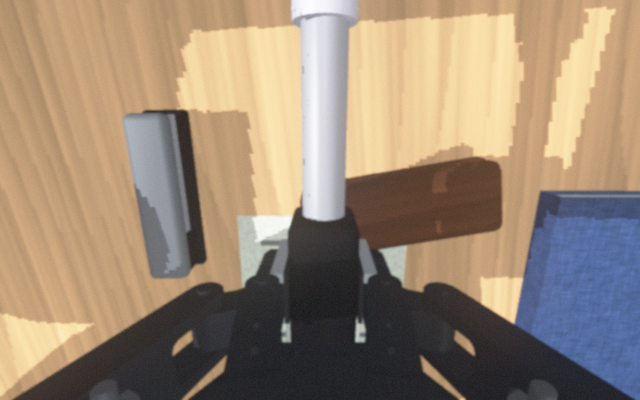

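View pics/s16z.png

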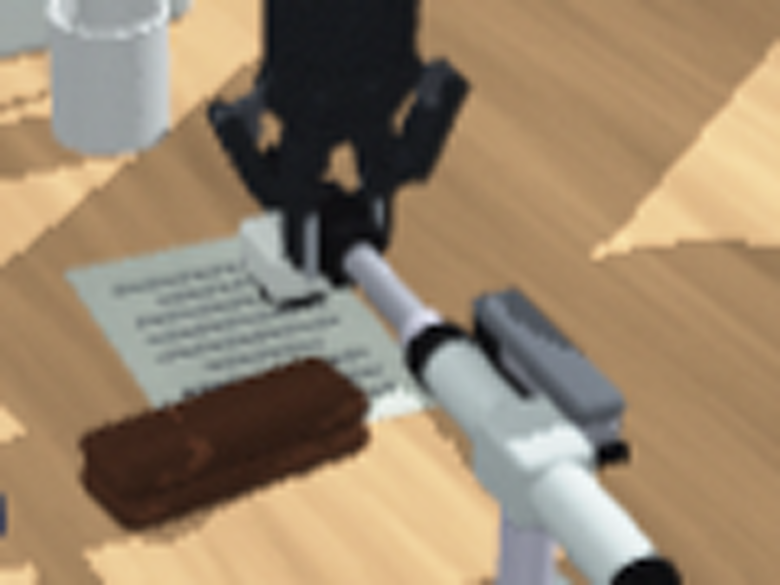

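The arm is 84 mm out, past the first stop (10 N), and the camera is still against the grip. Continuing, then slowing before the second stop.

Call:
carry_out --pt "-0.017 -0.18 0 0 0 0 0" --pt "-0.018 -0.18 0 0 0 0 0" --pt "-0.018 -0.18 0 0 0 0 0" --pt "-0.018 -0.18 0 0 0 0 0" --pt "-0.018 -0.18 0 0 0 0 0" --pt "-0.018 -0.18 0 0 0 0 0" --pt "-0.018 -0.18 0 0 0 0 0" --pt "-0.018 -0.18 0 0 0 0 0" --pt "-0.015 -0.16 0 0 0 0 0" --pt "-0.013 -0.14 0 0 0 0 0" --pt "-0.012 -0.12 0 0 0 0 0" --pt "-0.01 -0.1 0 0 0 0 0"

```text
t: 20.4
tool_pos: [0.5183, -0.0605, 0.1116]
tool_rot: [-2.323, -2.11, -0.007]
contact_force: [-0.8, 10.4, 3.8]
opening: 0.0274
```

Call:
carry_out --pt "-0.007 -0.08 0 0 0 0 0" --pt "-0.007 -0.08 0 0 0 0 0" --pt "-0.007 -0.08 0 0 0 0 0" --pt "0 0 0 0 0 0 0" --pt "0 0 0 0 0 0 0"

```text
t: 20.9
tool_pos: [0.5177, -0.0667, 0.1116]
tool_rot: [-2.323, -2.11, -0.006]
contact_force: [-1.2, 9.4, 4.6]
opening: 0.027
```

Call:
carry_out --pt "-0.006 -0.06 0 0 0 0 0" --pt "-0.006 -0.06 0 0 0 0 0" --pt "0 0 0 0 0 0 0"

```text
t: 21.2
tool_pos: [0.5176, -0.0674, 0.1116]
tool_rot: [-2.321, -2.108, -0.012]
contact_force: [-0.0, 17.8, 5.3]
opening: 0.0275
```

It stalls at the expected second-stop position with the force up to 18 N. Checking the camera.

```bash
python3 - <<'E'
from h import *
o,p0=look('wrist','w17'); print(o['tool_pos'],yaw(o),o['contact_force'],o['opening'])
o,s=look('scene','s17'); cv2.imwrite('pics/s17z.png',cv2.resize(s['frame'][150:240,280:400],None,fx=6.5,fy=6.5,interpolation=cv2.INTER_CUBIC))
for k in ('camera','cam_sleeve','spigot_home','grip_center'):
    for uv,pr in marks(s,k)[:2]: print(k,uv.round(1),round(pr,2),atz(s,uv,.13).round(4))
o,t=look('top','t17'); cv2.imwrite('pics/t17z.png',cv2.resize(t['frame'][170:280,190:420],None,fx=3.4,fy=3.4,interpolation=cv2.INTER_CUBIC))
E
```

```text
[ 0.51759405 -0.06743729  0.1115661 ] (np.float64(-5.509441269713434), array([ 9.88234590e-04,  1.00907772e-02, -9.99948598e-01])) [-0.03193964 17.84242461  5.28954113] 0.027539448422384507
camera [318.1 188.9] 0.47 [ 0.5709 -0.0163  0.13  ]
cam_sleeve [314.7 171.4] 0.45 [ 0.5253 -0.128   0.13  ]
spigot_home [328.2 295.8] 0.75 [0.7721 0.4138 0.13  ]
grip_center [325.7 180.2] 0.55 [ 0.5215 -0.0553  0.13  ]
```

View pics/s17z.png

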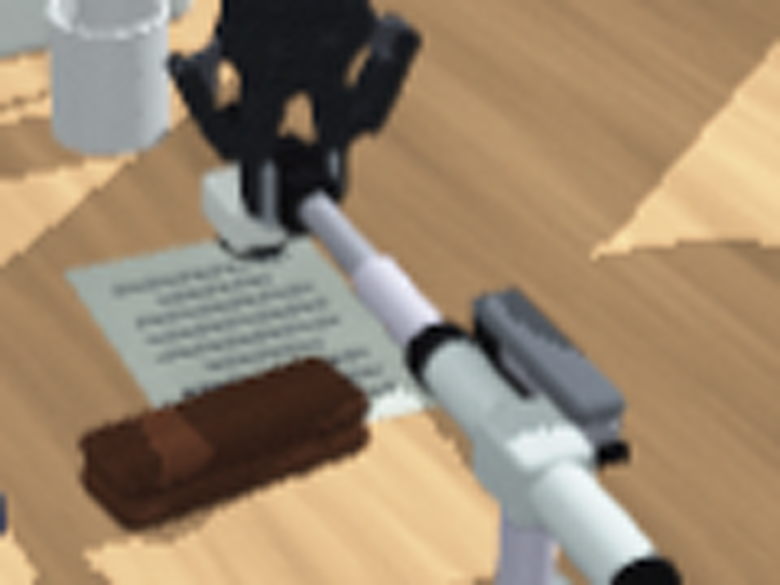

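View pics/w17.png

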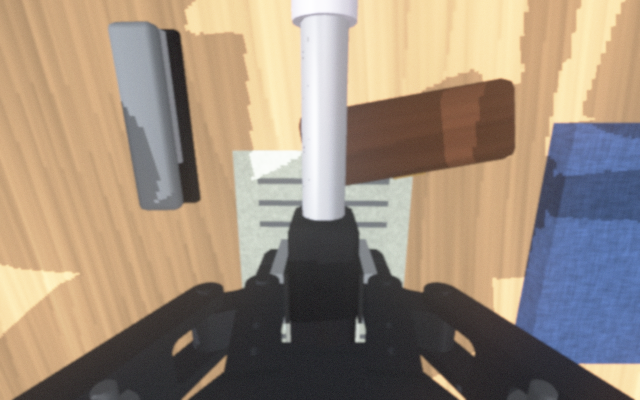

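View pics/t17z.png

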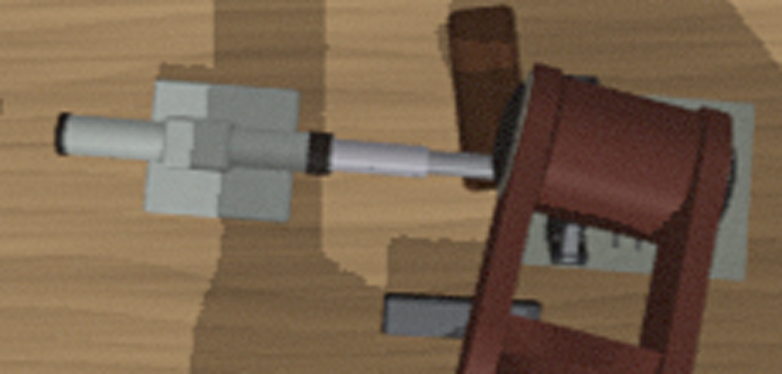

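Both sections are out and the camera hangs upright beyond the grip. I'll overlay the predicted camera body at home on the scene picture to check that it hasn't slid.

```bash
python3 - <<'E'
from h import *
o,s=look('scene','s18')
ax=np.array([-.0958,-.9954,0]); ly=np.array([.9954,-.0958,0]); g=np.array([.5176,-.0674,.130])
K=np.array([[s['fx'],0,s['cx']],[0,s['fy'],s['cy']],[0,0,1]])
def pr(X): c=K@(s['R']@X+s['t']); return c[:2]/c[2]
ims=[]
m=ctrl.trace(s,'camera'); print([(d['p'],np.array(d['rect'])*[640,400,640,400]) for d in m[:2]])
for sh in (0,.008):
    im=cv2.resize(s['frame'][150:210,290:350],None,fx=6.5,fy=6.5,interpolation=cv2.INTER_CUBIC)
    cen=g+ax*(.055+sh)+[0,0,-.0015]
    P=[]
    for dz in (-.026,-.054):
        q=np.array([((pr(cen+ax*a*.025+ly*b*.022+[0,0,dz])-[290,150]+.5)*6.5) for a,b in ((1,1),(1,-1),(-1,-1),(-1,1))]).astype(np.int32)
        P.append(q); cv2.polylines(im,[q],True,(0,0,255),1)
    if m: 
        hull=cv2.convexHull(np.vstack(P).astype(np.float32)/6.5+[290,150]-.5 if False else (np.vstack(P)/6.5+np.array([290,150])).astype(np.float32))
        print(sh,'pred bbox',hull.reshape(-1,2).min(0),hull.reshape(-1,2).max(0))
    ims.append(im)
cv2.imwrite('pics/s18o.png',np.hstack(ims))
E
```

```text
[(0.52, array([310.592, 179.6  ,   8.512,  11.32 ]))]
0 pred bbox [310.76923 174.3077 ] [327.69232 190.     ]
0.008 pred bbox [310.      173.38461] [326.92307 188.92308]
```

View pics/s18o.png

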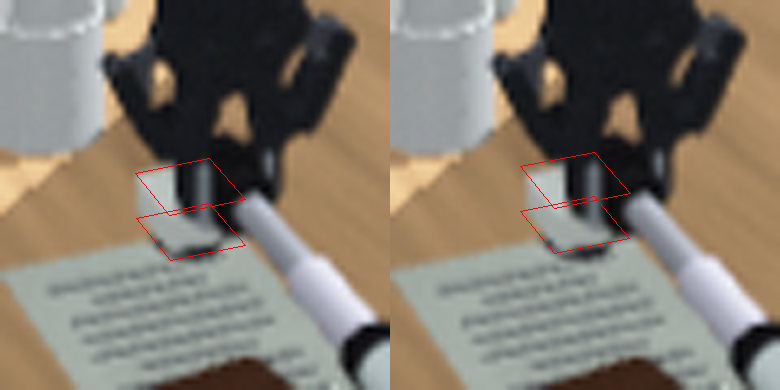

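The body's left edge (zoom x ≈ 137) matches the zero-shift overlay and not the 8 mm one, so the camera is home. Handing in.

```bash
python3 - <<'E'
from h import *
o=ctrl.get_obs(); print(o['t'],o['contact_force'],o['opening']); print(ctrl.finish_job())
E
```

```text
21.65 [-1.07542631 17.21447783  5.62529068] 0.0272444616666637
the job is handed in; nothing more can be done
None
```

The camera is home on the spigot and the arm is pulled out to its second stop, with the gripper still holding the grip. I handed the job in at 21.65 s; it gives no verdict, so this rests on my own last checks.

- **Camera fitted:** I pushed the sleeve onto the spigot until it stopped hard at 10 N, then let go. It hung lens down with no visible gap to the grip.
- **Button and pull:** I closed on the grip, and the 27.5 mm opening showed the button was in. I then pulled about 140 mm, slowing before each stop. It stalled where the second stop should be, with about 17 N of pull still on and the opening at 27 mm.
- **Camera at the end:** In the scene view, the camera body matches its predicted home position and not one 8 mm further out. That match is only good to a millimetre or two, because the gripper hides the joint between sleeve and grip.
- **Disagreements:** Some network readings in the last scene picture were wrong. One put `spigot_home` far from the arm, and the marked camera points were 10–50 mm off, so I relied on the overlay and the arm's measured position.
- **Bystanders:** I touched none of them, and those in view look unmoved.

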